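# Unstack the wooden lids and cover the glaze jars

### The job

Four wooden lids are piled on the table. Take them off the pile one by one from the top, leaving the rest of the pile standing where it is, and set each one gently on the jar of its own shape and size, flat and centred over the mouth: the small round lid on the small round jar, then the oblong lid, the big round lid and last the square lid. Turn the oblong and the square lid in line with their jars, and let go of everything.

Things in the scene. Friction and masses are not known exactly. Their poses are not given: they have to be found in the camera images.
- small_round_lid: Small round lid, a disc 32 mm across, at the start the topmost of the pile (66 mm above the table), lying on the oblong lid. It is plain pale wood, 22 mm thick with 3 mm rounded edges. Origin: centre of its underside, z up. 
- oblong_lid: Oblong rectangular lid, 34 mm along its x axis and 48 mm along its y axis; second from the top of the pile (underside 44 mm above the table), lying on the big round lid. It is plain pale wood, 22 mm thick with 3 mm rounded edges. Origin: centre of its underside, z up. 
- big_round_lid: Big round lid, a disc 60 mm across; third from the top (underside 22 mm above the table), lying on the square lid. It is plain pale wood, 22 mm thick with 3 mm rounded edges. Origin: centre of its underside, z up. 
- square_lid: Square lid, 66 x 66 mm along its x and y axes; the lowest of the pile, lying on the table. It is plain pale wood, 22 mm thick with 3 mm rounded edges. Origin: centre of its underside, z up. 
- small_round_jar: Small round jar, 42 mm across, 40 mm tall, mouth 14 mm across. Unglazed red terracotta, open at the top with a flat thick rim, fixed to the table. Origin: centre of its foot at table height, z up. 
- oblong_jar: Oblong rectangular jar, 44 mm along its x axis, 58 mm along its y axis, 45 mm tall, mouth 16 x 30 mm, rounded corners. Unglazed red terracotta, open at the top with a flat thick rim, fixed to the table. Origin: centre of its foot at table height, z up. 
- big_round_jar: Big round jar, 70 mm across, 60 mm tall, mouth 42 mm across. Unglazed red terracotta, open at the top with a flat thick rim, fixed to the table. Origin: centre of its foot at table height, z up. 
- square_jar: Square jar, 76 x 76 mm along its x and y axes, 48 mm tall, mouth 48 x 48 mm, rounded corners. Unglazed red terracotta, open at the top with a flat thick rim, fixed to the table. Origin: centre of its foot at table height, z up. 
There are look-alikes about, which are no part of the job. What is shaped like the square_lid but red is not meant. What is shaped like the oblong_lid but yellow is not meant.

How it is judged:
By the outcome, as a careful person would: the job done as asked, in the order asked, and still so for the second after the job is handed in, with the robot touching nothing.
It also fails if it takes over 96 s, if anything falls off the work surface, if the arm or the gripper's body presses on something with over 40 N, if the wrist force passes 120 N, or if a joint passes its speed limit or range.

### The arm

A 6-joint arm with a two-finger parallel gripper is mounted at the origin on the work surface; the furniture and walls round the work are solid. World frame = base frame: x ahead of the robot, y to its left, z up, the work surface at z = 0. Lengths are in mm, angles in rad, forces in N, time in s.
With the tool pointing down it reaches from about 250 to 800 mm from the base axis. Payload 3.9 kg.
Tool frame: the origin (TCP) lies at the very end of the fingers, on their centre line; the grasp point (between the pads) lies 19 mm behind it (env.grasp_offset is the distance from the TCP to the grasp point, in mm); z points along the fingers, y is the line along which they close (so a half turn about z gives the same grasp; the last joint's range is limited). The gripper opens to 85 mm and grips with 20 to 120 N. Pads are 22 mm wide; open, the fingers measure 114 mm over their backs; the gripper's body (76 mm by 85 mm) begins 54 mm behind the grasp point. The pads swing forward as they close: fully open they stand 13 mm farther back than shut.
Start: joints at [1.163, 0.26, -0.138, 1.173, 0, 1.571], TCP at [208.205, 481.94, 231.304] pointing down, gripper open.
Joint ranges: [-2.78, 2.78], [-0.83, 1.72], [-1.28, 1.37], [-1.9, 2.12], [-1.57, 1.48], [-3.14, 3.14]. Speed limits (rad/s): [2.57, 2.57, 3.14, 3.14, 3.14, 3.14].

### API

Orientations are given as a rotation vector (axis times angle).
In Python, from rig import state, eyes, sign_off, models, env gives the robot as it stands. The module is installed in compiled form; this text tells all that it offers.
- The arm moves only by the shell command python3 -m jog 'ROWS' [FORCE]. ROWS is JSON, a list that holds one entry, the list of rows, each a list of 7 numbers: the shift along the tool's x, y, z in mm, then the turn, a rotation vector about the tool's x, y, z in degrees, then the opening, from -1 (shut) to 1 (fully open). A call has 1 to 5 rows; each row shifts and turns the commanded pose from where the row before left it, along the tool's axes as they then stand; what a row does not reach is not made up. A row lasts 1/12 s, in which the tool goes at most 41.7 mm and 7.16 degrees, less where a joint would pass 70% of its speed; a pose out of reach is approached as far as the arm can. A call with a gripper value outside its range is refused whole. The fingers move at their own pace and stop on an object; FORCE is the grip in N (left out, the last holds). Time passes only in rows, so rows that do not move let the fingers close. It gives the time, the measured TCP pose, the force, the opening and the grip force at its end, in the units of the state.
- state(): the state, without advancing time (a new reading comes with each control period).
- eyes.grab_frame(name): name is "scene" or "top"; returns a dict with "img" (384x512x3 uint8, red, green, blue), "K" (3x3 intrinsics, pixels), "world_from_camera" (4x4, takes a point from camera to world coordinates). Camera axes: x right, y up, looking along -z (the intrinsics and any distortion apply to the point x, -y, -z); pixel columns grow to the right and rows downward; lengths in mm; the calibration is good to about 2 mm. A picture is of the moment at which its call begins. There is no depth.
- sign_off(): hands the job in; it is judged then, once.
Trained networks look in a picture, given as the dict that the camera call returned (one of the last four; its "shot" number tells which), for a name from the list of things; names that differ only in an ending like _2 or _b are one class to them, and where a whole thing is asked for, a point or a joint stands for the part that bears it (a point fixed in the world has none). Each returns a list of dicts, best first, with "p" (0 to 1); they miss things now and then, are a little off and sometimes report something else, mostly with a low value. They report only what shows in the picture. A call takes as long as a camera call. They do not tell look-alikes from the thing itself.
- models.trace(label, picture): "pixels" (384x512 bool, what is visible of it) and "position" ([column, row] in pixels, amid what is visible of it).
The state is a dict: "clock": time; "joint_pos": joint angles; "qd": joint speeds; "joint_torque": joint torques, N m; "tcp_pos": TCP position; "orientation": TCP orientation; "ft_force": force on the tool from outside, world axes, zero at the start; "wrist_torque": the same for the moment, N m; "opening": opening from 0.0 (shut) to 1.0 (fully open); "grip_force": force on a finger pad.
Only numpy, scipy, OpenCV 4.12 (cv2) and the standard library are available. Lean on these libraries where they do the work, as an engineer would, in place of code of your own. Each camera call takes 0.05 s, during which the arm holds its last target. There are 200 camera calls.

## Working session

There is one attempt and no reset: what is moved stays moved. The work goes in short steps, Python scripts to look and compute and a shell command to move; the robot and the scene stay as the last step left them, time stands still between calls to the robot, and variables do not carry over. Pictures are saved under pics/ and viewed, at most 14 in all, crops included, and the job is handed in when it is done.

```bash
mkdir -p pics; cat > h.py <<'E'
import numpy as np, cv2
from rig import state, eyes, sign_off, models, env
from scipy.spatial.transform import Rotation as R
def px2w(f,uv,z):
    K=np.array(f["K"]);T=np.array(f["world_from_camera"])
    x,y,_=np.linalg.solve(K,[uv[0],uv[1],1])
    d=T[:3,:3]@np.array([x,-y,-1]);o=T[:3,3]
    return o+d*(z-o[2])/d[2]
def w2px(f,p):
    K=np.array(f["K"]);T=np.array(f["world_from_camera"])
    c=T[:3,:3].T@(np.array(p)-T[:3,3]);q=K@np.array([c[0],-c[1],-c[2]]);return q[:2]/q[2]
def save(f,n): cv2.imwrite("pics/"+n,f["img"][:,:,::-1])
E
python3 - <<'E'
from h import *
s=state();print(s); print(env.grasp_offset)
for n in ("scene","top"):
    f=eyes.grab_frame(n);save(f,n+"0.png");print(n,[k for k in f],np.round(f["K"],1).tolist(),np.round(f["world_from_camera"],3).tolist())
    for l in "small_round_lid oblong_lid big_round_lid square_lid small_round_jar oblong_jar big_round_jar square_jar".split():
        print(l,[(round(d["p"],2),np.round(d["position"]).tolist(),int(d["pixels"].sum())) for d in models.trace(l,f)[:4]])
E
```

```text
{'clock': 0.0, 'joint_pos': array([ 1.16300973e+00,  2.60658040e-01, -1.39382174e-01,  1.17274427e+00,
       -2.66974088e-05,  1.57081258e+00]), 'qd': array([ 0.0016854 , -0.000234  , -0.00027814, -0.00147497,  0.00027618,
        0.00247423]), 'joint_torque': array([-1.64128128e-04, -4.05678034e+01,  2.53922886e+01,  1.87225820e-02,
       -8.77213012e-06,  4.55261556e-06]), 'tcp_pos': array([207.93105774, 481.2978719 , 230.47360713]), 'orientation': array([-6.36069125e-01, -3.07614144e+00,  3.06642756e-03]), 'ft_force': array([ 0.24687785, -0.20227406, -0.06510889]), 'wrist_torque': array([0.0452586 , 0.00561667, 0.01276998]), 'grip_force': 0.0, 'opening': 0.9966104298550481}
18.700000000000003
scene ['img', 'K', 'world_from_camera', 'shot'] [[417.4, 0.0, 260.8], [0.0, 417.4, 192.0], [0.0, 0.0, 1.0]] [[-0.524, 0.408, -0.748, -410.201], [-0.852, -0.232, 0.47, 485.96], [0.018, 0.883, 0.469, 551.628], [0.0, 0.0, 0.0, 1.0]]
small_round_lid [(0.66, [179.0, 185.0], 163)]
oblong_lid [(0.73, [180.0, 198.0], 240), (0.52, [134.0, 221.0], 195)]
big_round_lid [(0.68, [180.0, 205.0], 277)]
squ
[... 256 characters left out ...]
42.0], 1418)]
top ['img', 'K', 'world_from_camera', 'shot'] [[388.4, 0.0, 259.5], [0.0, 388.4, 195.0], [0.0, 0.0, 1.0]] [[-0.015, 0.998, -0.069, 282.615], [-0.999, -0.013, 0.035, 15.262], [0.034, 0.069, 0.997, 980.265], [0.0, 0.0, 0.0, 1.0]]
small_round_lid [(0.53, [177.0, 147.0], 155)]
oblong_lid [(0.79, [133.0, 154.0], 306), (0.47, [251.0, 159.0], 473), (0.45, [186.0, 148.0], 149)]
big_round_lid [(0.61, [183.0, 157.0], 124)]
square_lid [(0.78, [127.0, 250.0], 789), (0.62, [189.0, 156.0], 268)]
small_round_jar [(0.49, [316.0, 157.0], 262)]
oblong_jar [(0.62, [253.0, 159.0], 513), (0.44, [183.0, 155.0], 151)]
big_round_jar [(0.6, [380.0, 195.0], 815)]
square_jar [(0.6, [127.0, 188.0], 1133)]
```

View pics/top0.png

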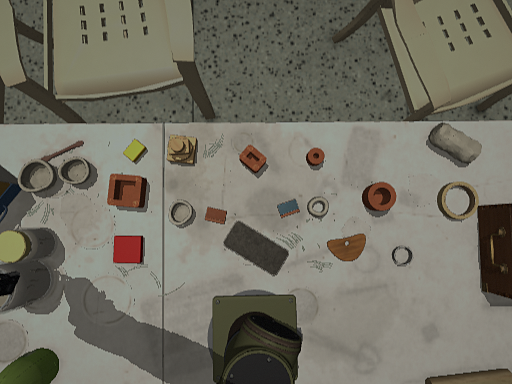

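View pics/scene0.png

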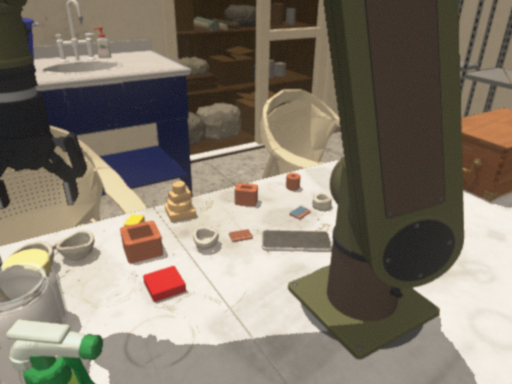

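```bash
python3 - <<'E'
from h import *
a=cv2.imread("pics/top0.png");b=cv2.imread("pics/scene0.png")
z=lambda im,x,y,w,h,s:cv2.resize(im[y:y+h,x:x+w],None,fx=s,fy=s,interpolation=cv2.INTER_CUBIC)
o=np.zeros((600,800,3),np.uint8)
o[:300,:400]=z(a,156,128,50,38,8)[:300,:400]
o[:300,400:]=z(a,232,138,50,38,8)[:300,:400]
o[300:,:400]=z(b,155,170,50,58,8)[120:420,:400]
o[300:,400:]=z(a,100,168,50,38,8)[:300,:400]
cv2.imwrite("pics/crop.png",o)
E
```

```text
(no output)
```

View pics/crop.png

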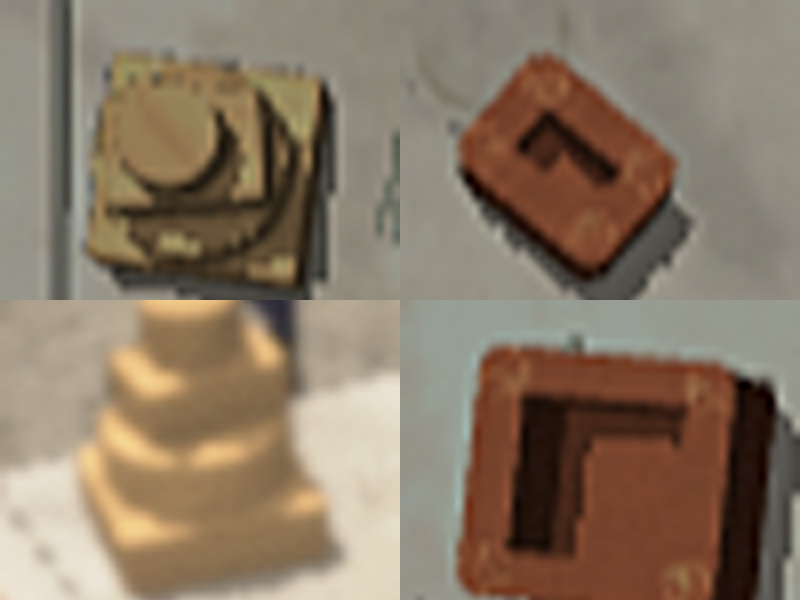

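```bash
cat >> h.py <<'E'
def rect(f,z,c,half=60,s=0.5):
    "metric view of plane z; pixel i,j -> x=c0-half+i*s , y=c1-half+j*s  (row=x, col=y)"
    src=np.float32([w2px(f,[c[0]+a*half,c[1]+b*half,z]) for a,b in((-1,-1),(-1,1),(1,1),(1,-1))])
    n=2*half/s
    H=cv2.getPerspectiveTransform(src,np.float32([[0,0],[n,0],[n,n],[0,n]]))
    return cv2.warpPerspective(f["img"],H,(int(n),int(n)),flags=cv2.INTER_CUBIC)
def blob(m,c,half=60,s=0.5):
    m=cv2.morphologyEx(m.astype(np.uint8),cv2.MORPH_OPEN,np.ones((7,7)))
    cs,_=cv2.findContours(m,cv2.RETR_EXTERNAL,cv2.CHAIN_APPROX_NONE)
    k=max(cs,key=cv2.contourArea)
    w=lambda p:(round(c[0]-half+p[1]*s,1),round(c[1]-half+p[0]*s,1))
    (ctr,wh,_)=r=cv2.minAreaRect(k);e,er=cv2.minEnclosingCircle(k);M=cv2.moments(cv2.convexHull(k))
    return dict(rc=w(ctr),wh=np.round(np.array(wh)*s,1).tolist(),corners=[w(p) for p in cv2.boxPoints(r)],circ=w(e),d=round(er*2*s,1),hullc=w((M['m10']/M['m00'],M['m01']/M['m00'])),hulld=round(2*s*(cv2.contourArea(cv2.convexHull(k))/np.pi)**.5,1))
E
python3 - <<'E'
from h import *
f=eyes.grab_frame("top")
rows=[]
for n,uv,z in (("small",(316,157),40),("oblong",(253,158),45),("big",(379,196),60),("square",(127,191),48)):
    c=px2w(f,uv,z)[:2];im=rect(f,z,c).astype(int)
    m=(im[...,0]>95)&(im[...,0]-im[...,2]>35)
    print(n,np.round(c),blob(m,c)); rows.append(np.hstack([im.astype(np.uint8),np.repeat(m[...,None]*255,3,2).astype(np.uint8)]))
for n,uv,z in (("s_lid",(177,145),88),("obl_lid",(180,147),66),("big",(183,150),44),("sq",(182,149.5),22)):
    c=px2w(f,uv,z)[:2];im=rect(f,z,c).astype(int)
    m=(im[...,0]>95)&(im[...,0]-im[...,2]>28)
    print(n,np.round(c),blob(m,c)); rows.append(np.hstack([im.astype(np.uint8),np.repeat(m[...,None]*255,3,2).astype(np.uint8)]))
o=np.vstack([np.hstack(rows[:4]),np.hstack(rows[4:])]);o=cv2.resize(o,(800,200*1),interpolation=cv2.INTER_AREA)
o2=np.vstack([np.hstack([r[:,:240] for r in rows[4:]]),np.hstack([r[:,240:] for r in rows[:4]])]);cv2.imwrite("pics/rect.png",cv2.resize(o2,(800,400))[:,:,::-1])
E
```

```text
small [ 439. -158.] {'rc': (np.float64(443.6), np.float64(-157.8)), 'wh': [39.0, 39.5], 'corners': [(np.float64(424.1), np.float64(-177.6)), (np.float64(424.1), np.float64(-138.1)), (np.float64(463.1), np.float64(-138.1)), (np.float64(463.1), np.float64(-177.6))], 'circ': (np.float64(443.5), np.float64(-157.6)), 'd': 41.4, 'hullc': (np.float64(443.5), np.float64(-157.7)), 'hulld': 40.2}
oblong [437.  -3.] {'rc': (np.float64(439.0), np.float64(-1.6)), 'wh': [58.4, 44.8], 'corners': [(np.float64(436.6), np.float64(-38.3)), (np.float64(402.9), np.float64(-8.7)), (np.float64(441.5), np.float64(35.2)), (np.float64(475.2), np.float64(5.5))], 'circ': (np.float64(439.3), np.float64(-1.7)), 'd': 66.8, 'hullc': (np.float64(439.3), np.float64(-1.6)), 'hulld': 56.6}
big [ 340. -304.] {'rc': (np.float64(340.4), np.float64(-311.1)), 'wh': [68.0, 68.0], 'corners': [(np.float64(306.4), np.float64(-345.1)), (np.float64(306.4), np.float64(-277.1)), (np.float64(374.4), np.float64(-277.1)), (np.float64(374.4), np.float64(-345.1))], 'circ': (np.float64(340.7), np.float64(-311.0)), 'd': 69.5, 'hullc': (np
[... 1256 characters left out ...]
1.8)), 'wh': [66.6, 64.1], 'corners': [(np.float64(490.9), np.float64(134.7)), (np.float64(427.3), np.float64(142.7)), (np.float64(435.7), np.float64(208.9)), (np.float64(499.3), np.float64(200.8))], 'circ': (np.float64(463.1), np.float64(170.7)), 'd': 88.0, 'hullc': (np.float64(468.7), np.float64(174.7)), 'hulld': 64.9}
sq [464. 172.] {'rc': (np.float64(467.5), np.float64(175.4)), 'wh': [68.3, 65.7], 'corners': [(np.float64(495.9), np.float64(137.4)), (np.float64(430.7), np.float64(145.5)), (np.float64(439.2), np.float64(213.4)), (np.float64(504.4), np.float64(205.2))], 'circ': (np.float64(467.3), np.float64(174.5)), 'd': 90.1, 'hullc': (np.float64(473.0), np.float64(178.4)), 'hulld': 66.6}
```

View pics/rect.png

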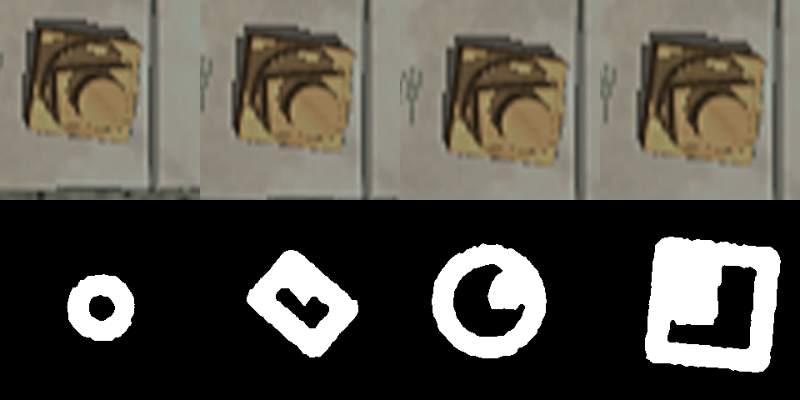

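```bash
cat >> h.py <<'E'
def to(x,y,z,yaw=None):
    s=state();q=R.from_rotvec(s["orientation"]);M=q.as_matrix()
    cy=np.degrees(np.arctan2(M[1,1],M[0,1]))
    print("t",round(s["clock"],2),"tcp",np.round(s["tcp_pos"],1),"yaw",round(cy,2),"tiltxy",np.round(M[:2,2],4),"F",np.round(s["ft_force"],1),"open",round(s["opening"],3),"grip",round(s["grip_force"],1),"j",np.round(s["joint_pos"],2))
    d=M.T@(np.array([x,y,z])-s["tcp_pos"]);print("tool shift",np.round(d,1))
    if yaw is not None: print("turn z deg",round((cy-yaw+90)%180-90,1))
E
python3 -m jog '[[[-29.6,-15,5.5,0,0,0,1],[-29.6,-15,5.5,0,0,0,1],[-29.6,-15,5.5,0,0,0,1],[-29.6,-15,5.5,0,0,0,1],[-29.6,-15,5.5,0,0,0,1]]]' 40
python3 -m jog '[[[-29.6,-15,5.5,0,0,0,1],[-29.6,-15,5.5,0,0,0,1],[-29.6,-15,5.5,0,0,0,1],[-29.6,-15,5.5,0,0,0,1],[-29.6,-15,5.5,0,0,0,1]]]'
python3 -m jog '[[[-29.6,-15,5.5,0,0,0,0.3],[-29.6,-15,5.5,0,0,0,0.3],[0,0,0,0,0,0,0.3],[0,0,0,0,0,0,0.3]]]'
python3 -c "
from h import *
to(462,175,70)
f=eyes.grab_frame('scene');save(f,'s1.png')"
```

```text
clock: 1.37
tcp_pos: [315.0, 353.3, 203.7]
orientation: [0.635, 3.076, 0.001]
ft_force: [0.0, 0.3, 0.4]
opening: 0.996
grip_force: 0.0
clock: 1.78
tcp_pos: [421.3, 225.5, 176.2]
orientation: [0.636, 3.076, 0.001]
ft_force: [-0.1, 0.9, 0.3]
opening: 1.0
grip_force: 0.0
clock: 2.12
tcp_pos: [463.5, 174.6, 164.9]
orientation: [-0.641, -3.075, 0.0]
ft_force: [-0.6, 0.5, 0.1]
opening: 0.651
grip_force: 0.0
t 2.12 tcp [463.5 174.6 164.9] yaw 66.43 tiltxy [-0.0008  0.0001] F [-0.6  0.5  0.1] open 0.651 grip 0.0 j [ 0.36  0.25 -0.33  0.99  0.    0.77]
tool shift [ 1.4 -0.2 94.9]
```

View pics/s1.png

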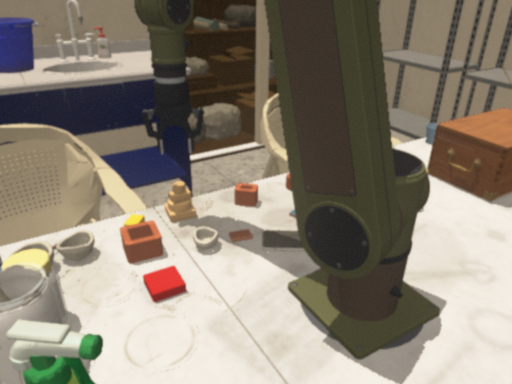

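```bash
python3 -m jog '[[[1.3,0,25,0,0,0,0.3],[0,0,25,0,0,0,0.3],[0,0,20,0,0,0,0.3],[0,0,15,0,0,0,0.3],[0,0,9.5,0,0,0,0.3]]]' 30
python3 -m jog '[[[0,0,0,0,0,0,0.3],[0,0,0,0,0,0,-0.5],[0,0,0,0,0,0,-0.5],[0,0,0,0,0,0,-0.5],[0,0,0,0,0,0,-0.5]]]' 30
python3 -m jog '[[[0,0,0,0,0,0,-0.5],[0,0,0,0,0,0,-0.5],[0,0,0,0,0,0,-0.5]]]' 30
python3 -c "
from h import *
to(462,175,70)
f=eyes.grab_frame('scene')
im=cv2.resize(f['img'][90:250,100:300],None,fx=4,fy=3.75,interpolation=cv2.INTER_CUBIC)
cv2.imwrite('pics/s2.png',im[:,:,::-1])"
```

```text
clock: 2.58
tcp_pos: [459.7, 177.3, 69.4]
orientation: [-0.632, -3.075, 0.002]
ft_force: [-0.3, -0.7, 0.4]
opening: 0.652
grip_force: 0.0
clock: 3.0
tcp_pos: [462.7, 177.0, 72.1]
orientation: [0.635, 3.075, 0.003]
ft_force: [-1.3, 0.4, 2.7]
opening: 0.358
grip_force: 30.0
clock: 3.25
tcp_pos: [462.7, 177.0, 72.0]
orientation: [0.636, 3.075, 0.003]
ft_force: [-1.1, 0.3, 6.4]
opening: 0.36
grip_force: 30.2
t 3.25 tcp [462.7 177.   72. ] yaw 66.63 tiltxy [0.0022 0.0017] F [-1.1  0.3  6.4] open 0.36 grip 30.2 j [ 0.36  0.34 -0.48  0.75  0.    0.77]
tool shift [-0.1 -2.1  2. ]
```

View pics/s2.png

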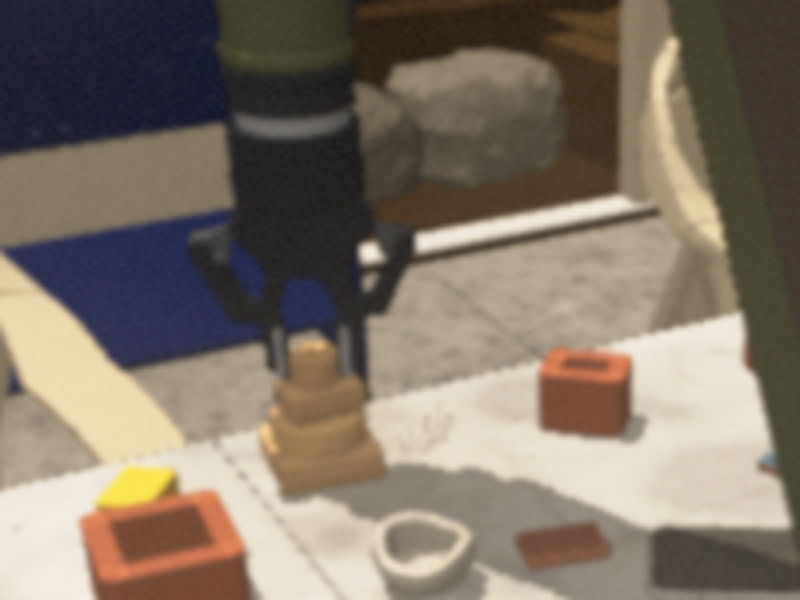

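```bash
python3 -m jog '[[[0,0,-2,0,0,0,-0.5],[0,0,0,0,0,0,-0.5]]]' 30
python3 -m jog '[[[0,0,-8,0,0,0,-0.5],[0,0,-20,0,0,0,-0.5],[0,0,-30,0,0,0,-0.5],[0,0,0,0,0,0,-0.5],[0,0,0,0,0,0,-0.5]]]' 30
python3 -m jog '[[[0,0,0,0,0,0,-0.5]]]' 30
python3 -c "
from h import *
to(443.5,-157.7,110)"
```

```text
clock: 3.47
tcp_pos: [461.9, 176.2, 73.2]
orientation: [0.636, 3.076, 0.0]
ft_force: [0.4, -0.4, 0.0]
opening: 0.356
grip_force: 29.7
clock: 3.88
tcp_pos: [463.3, 176.8, 132.7]
orientation: [0.636, 3.073, 0.003]
ft_force: [-0.5, 0.0, -1.1]
opening: 0.355
grip_force: 29.8
clock: 3.97
tcp_pos: [461.5, 176.2, 130.7]
orientation: [-0.636, -3.076, 0.0]
ft_force: [-0.3, -0.7, 0.0]
opening: 0.359
grip_force: 29.8
t 3.97 tcp [461.5 176.2 130.7] yaw 66.63 tiltxy [-0.0001 -0.0001] F [-0.3 -0.7  0. ] open 0.359 grip 29.8 j [ 0.36  0.27 -0.39  0.9  -0.    0.77]
tool shift [-115.9 -313.6   20.8]
```

```bash
python3 -m jog '[[[-6,-16,0,0,0,0,-0.5],[-11.5,-31,0,0,0,0,-0.5],[-11.5,-31,0,0,0,0,-0.5],[-11.5,-31,0,0,0,0,-0.5],[-11.5,-31,0,0,0,0,-0.5]]]' 30
python3 -m jog '[[[-11.5,-31,0,0,0,0,-0.5],[-11.5,-31,0,0,0,0,-0.5],[-11.5,-31,0,0,0,0,-0.5],[-11.5,-31,0,0,0,0,-0.5],[-11.5,-31,0,0,0,0,-0.5]]]' 30
python3 -m jog '[[[-5.4,-17.5,10,0,0,0,-0.5],[0,0,25,0,0,0,-0.5],[0,0,25,0,0,0,-0.5],[0,0,13,0,0,0,-0.5],[0,0,5,0,0,0,-0.5]]]' 30
python3 -m jog '[[[0,0,3,0,0,0,-0.5],[0,0,0,0,0,0,-0.5],[0,0,0,0,0,0,-0.5],[0,0,1.5,0,0,0,-0.5],[0,0,0,0,0,0,-0.5]]]' 30
python3 -m jog '[[[0,0,1,0,0,0,-0.5],[0,0,0,0,0,0,-0.5]]]' 30
python3 -m jog '[[[0,0,1,0,0,0,-0.5],[0,0,0,0,0,0,-0.5]]]' 30
python3 -c "
from h import *
to(443.1,-156.2,45.3)"
```

```text
clock: 4.38
tcp_pos: [452.3, 25.9, 129.5]
orientation: [-0.634, -3.074, 0.001]
ft_force: [0.4, -1.2, -1.2]
opening: 0.352
grip_force: 29.8
clock: 4.8
tcp_pos: [443.6, -139.1, 129.5]
orientation: [-0.636, -3.074, -0.0]
ft_force: [0.8, 0.8, 0.2]
opening: 0.356
grip_force: 29.8
clock: 5.22
tcp_pos: [439.8, -155.3, 49.5]
orientation: [-0.636, -3.069, -0.001]
ft_force: [-0.6, 0.6, -1.5]
opening: 0.359
grip_force: 29.9
clock: 5.63
tcp_pos: [444.0, -156.2, 49.0]
orientation: [0.635, 3.075, -0.0]
ft_force: [0.9, -0.0, -0.8]
opening: 0.359
grip_force: 29.9
clock: 5.8
tcp_pos: [443.5, -156.1, 47.6]
orientation: [0.636, 3.076, -0.0]
ft_force: [-0.9, -0.5, -0.4]
opening: 0.36
grip_force: 29.9
clock: 5.97
tcp_pos: [443.2, -156.1, 46.3]
orientation: [0.636, 3.076, -0.0]
ft_force: [0.1, 0.1, -1.0]
opening: 0.357
grip_force: 29.9
t 5.97 tcp [ 443.2 -156.1   46.3] yaw 66.64 tiltxy [ 0.0001 -0.    ] F [ 0.1  0.1 -1. ] open 0.357 grip 29.9 j [-0.34  0.33 -0.58  0.66  0.    0.07]
tool shift [ 0.1 -0.2  1. ]
```

```bash
for i in 1 2 3; do python3 -m jog '[[[0,0,0.6,0,0,0,-0.5],[0,0,0,0,0,0,-0.5]]]' 30 | grep -A0 -E "tcp|ft_"; done
```

```text
tcp_pos: [443.3, -156.1, 46.1]
--
ft_force: [-1.3, 0.9, 4.4]
tcp_pos: [443.3, -156.1, 46.0]
--
ft_force: [-2.2, 0.4, 9.3]
tcp_pos: [443.3, -156.1, 46.0]
--
ft_force: [-4.4, 1.0, 14.8]
```

```bash
python3 -m jog '[[[0,0,-1.1,0,0,0,-0.5],[0,0,0,0,0,0,-0.5],[0,0,0,0,0,0,0],[0,0,0,0,0,0,0.2],[0,0,0,0,0,0,0.3]]]' 30
python3 -m jog '[[[0,0,0,0,0,0,0.3],[0,0,-15,0,0,0,0.3],[0,0,-30,0,0,0,0.3],[0,0,-30,0,0,0,0.5],[5,30,0,0,0,0,1]]]' 30
python3 -m jog '[[[11,30,0,0,0,0,1],[11,30,0,0,0,0,1],[11,30,0,0,0,0,1],[0,0,0,0,0,0,1]]]' 30
python3 - <<'E'
from h import *
to(462,175,120,3.5)
f=eyes.grab_frame("top");save(f,"top1.png")
z=lambda im,x,y,w,h,s:cv2.resize(im[y:y+h,x:x+w],None,fx=s,fy=s,interpolation=cv2.INTER_CUBIC)
c=(443.5,-157.7);A=rect(f,62,c); c2=(462,172);B=rect(f,66,c2)
for n,I,cc in(("slid",A,c),):
    i=I.astype(int);m=(i[...,0]-i[...,2]>28)&(i[...,1]>100)
    print(n,blob(m,cc))
o=np.hstack([cv2.resize(A,(400,400)),cv2.resize(B,(400,400))]);cv2.imwrite("pics/c1.png",o[:,:,::-1])
E
```

```text
clock: 6.88
tcp_pos: [443.1, -156.1, 45.3]
orientation: [-0.636, -3.076, -0.0]
ft_force: [-0.3, 0.4, 0.2]
opening: 0.653
grip_force: 0.0
clock: 7.3
tcp_pos: [454.0, -130.6, 125.4]
orientation: [0.643, 3.066, -0.005]
ft_force: [2.6, 0.4, 0.5]
opening: 0.871
grip_force: 0.0
clock: 7.63
tcp_pos: [455.9, -26.6, 120.5]
orientation: [-0.627, -3.078, -0.004]
ft_force: [-1.0, 0.4, -0.7]
opening: 0.998
grip_force: 0.0
t 7.63 tcp [455.9 -26.6 120.5] yaw 66.95 tiltxy [-0.0002  0.0027] F [-1.   0.4 -0.7] open 0.998 grip 0.0 j [-0.06  0.23 -0.5   0.85  0.    0.34]
tool shift [ 73.3 187.9   1.1]
turn z deg 63.5Traceback (most recent call last):
  File "<stdin>", line 8, in <module>
  File "h.py", line 22, in blob
    k=max(cs,key=cv2.contourArea)
ValueError: max() iterable argument is empty
```

```bash
python3 - <<'E'
from h import *
f=eyes.grab_frame("top");save(f,"top1.png")
A=rect(f,62,(443.5,-157.7)); B=rect(f,66,(462,172))
print(A[120,120],B[110,110])
o=np.hstack([cv2.resize(A,(400,400)),cv2.resize(B,(400,400))]);cv2.imwrite("pics/c1.png",o[:,:,::-1])
E
```

```text
[78 79 54] [192 174 119]
```

View pics/c1.png

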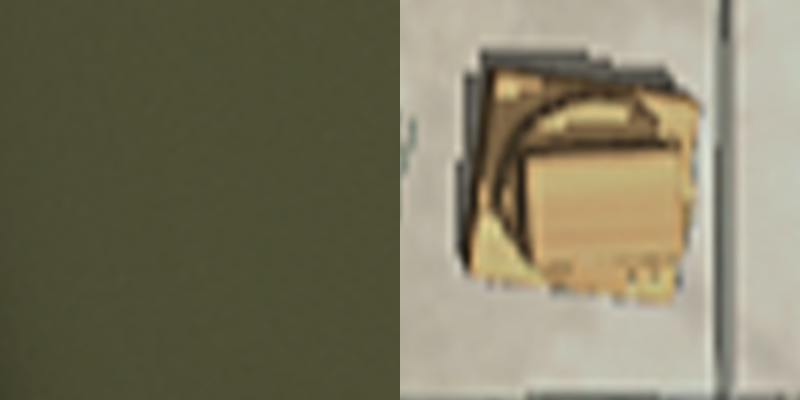

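```bash
python3 -m jog '[[[14.6,37,0,0,0,0,0.3],[14.6,37,0,0,0,0,0.3],[14.6,37,0,0,0,0,0.3],[14.6,37,0,0,0,0,0.3],[14.6,37,0,0,0,0,0.3]]]' 30
python3 -m jog '[[[0,0,0,0,0,7,0.3],[0,0,0,0,0,7,0.3],[0,0,0,0,0,7,0.3],[0,0,0,0,0,7,0.3],[0,0,0,0,0,7,0.3]]]' 30
python3 -m jog '[[[0,0,0,0,0,7,0.3],[0,0,0,0,0,7,0.3],[0,0,0,0,0,7,0.3],[0,0,0,0,0,7,0.3],[0,0,0,0,0,1,0.3]]]' 30
python3 -m jog '[[[0,0,0,0,0,0,0.3],[0,0,0,0,0,0,0.3]]]' 30
python3 - <<'E'
from h import *
to(463.5,174,49,2.5)
f=eyes.grab_frame("top")
A=rect(f,62,(443.5,-157.7))
i=A.astype(int)
print(i[120,120],i[120,85])
m=(i[...,1]>0.62*i[...,0])&(i[...,0]-i[...,2]>25)
print(blob(m,(443.5,-157.7)))
o=np.hstack([cv2.resize(A,(400,400)),np.repeat(cv2.resize(m.astype(np.uint8)*255,(400,400))[...,None],3,2)]);cv2.imwrite("pics/c2.png",o[:,:,::-1])
E
```

```text
clock: 8.15
tcp_pos: [462.7, 168.2, 120.5]
orientation: [0.64, 3.075, -0.001]
ft_force: [-0.1, 0.6, -1.2]
opening: 0.647
grip_force: 0.0
clock: 8.57
tcp_pos: [462.7, 166.7, 120.3]
orientation: [1.542, 2.737, -0.001]
ft_force: [-0.7, -0.5, -0.4]
opening: 0.651
grip_force: 0.0
clock: 8.98
tcp_pos: [462.7, 166.5, 120.4]
orientation: [2.175, 2.267, -0.001]
ft_force: [1.0, 0.5, 0.6]
opening: 0.648
grip_force: 0.0
clock: 9.15
tcp_pos: [462.6, 167.1, 120.5]
orientation: [2.168, 2.273, -0.0]
ft_force: [-0.2, 0.8, 0.6]
opening: 0.653
grip_force: 0.0
t 9.15 tcp [462.6 167.1 120.5] yaw 2.7 tiltxy [-0.0001 -0.0003] F [-0.2  0.8  0.6] open 0.653 grip 0.0 j [ 0.35  0.28 -0.42  0.87 -0.    1.87]
tool shift [ 6.8  1.3 71.5]
turn z deg 0.2
[193 155 108] [186 182 169]
{'rc': (445.0, -158.4), 'wh': [34.3, 32.6], 'corners': [(np.float32(432.0), np.float32(-178.2)), (np.float32(424.6), np.float32(-146.5)), (np.float32(458.0), np.float32(-138.6)), (np.float32(465.4), np.float32(-170.3))], 'circ': (444.4, -157.4), 'd': 37.6, 'hullc': (444.9, -158.2), 'hulld': 34.0}
```

View pics/c2.png

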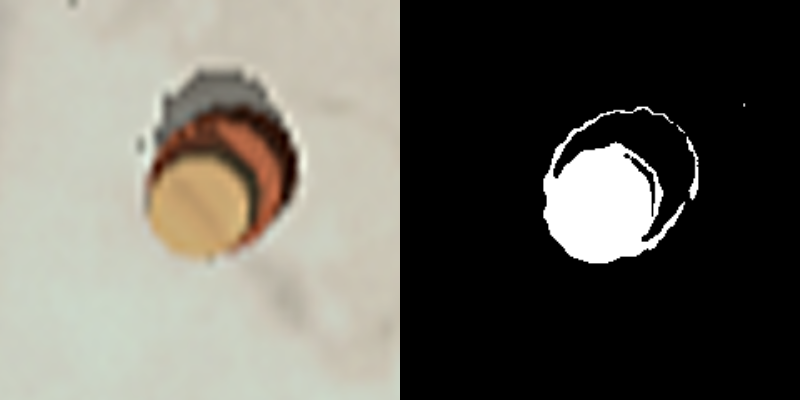

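```bash
python3 -m jog '[[[6.8,1.3,15,0,0,0,0.1],[0,0,20,0,0,0,0.1],[0,0,20,0,0,0,0.1],[0,0,11,0,0,0,0.1],[0,0,4,0,0,0,0.1]]]' 30
python3 -m jog '[[[0,0,0,0,0,0,0.1],[0,0,0,0,0,0,0.1],[0,0,0,0,0,0,-0.5],[0,0,0,0,0,0,-0.5],[0,0,0,0,0,0,-0.5]]]' 30
python3 -m jog '[[[0,0,0,0,0,0,-0.5],[0,0,0,0,0,0,-0.5],[0,0,-1.5,0,0,0,-0.5],[0,0,0,0,0,0,-0.5]]]' 30
python3 -c "
from h import *
to(463.5,174,49,2.5)"
```

```text
clock: 9.62
tcp_pos: [461.8, 174.1, 48.7]
orientation: [-2.167, -2.272, 0.005]
ft_force: [-0.4, -0.7, 0.9]
opening: 0.555
grip_force: 0.0
clock: 10.03
tcp_pos: [464.3, 175.1, 51.7]
orientation: [2.169, 2.271, 0.003]
ft_force: [0.4, 0.0, 3.3]
opening: 0.391
grip_force: 30.6
clock: 10.37
tcp_pos: [463.3, 174.8, 52.3]
orientation: [2.17, 2.272, 0.0]
ft_force: [0.3, 0.2, -0.4]
opening: 0.388
grip_force: 30.2
t 10.37 tcp [463.3 174.8  52.3] yaw 2.64 tiltxy [0.0001 0.0001] F [ 0.3  0.2 -0.4] open 0.388 grip 30.2 j [ 0.36  0.36 -0.51  0.7   0.    1.89]
tool shift [-0.8  0.2  3.3]
turn z deg 0.1
```

```bash
python3 -m jog '[[[0,0,-8,0,0,0,-0.5],[0,0,-25,0,0,0,-0.5],[-10,-2,-30,0,0,0,-0.5],[-32,-6,0,0,0,0,-0.5],[-32,-6,0,0,0,0,-0.5]]]' 30
python3 -m jog '[[[-32,-6,0,0,0,0,-0.5],[-32,-6,0,0,0,0,-0.5],[-32,-6,0,0,0,0,-0.5],[-3.7,0,0,0,0,0,-0.5],[0,0,0,0,0,7,-0.5]]]' 30
python3 -m jog '[[[0,0,0,0,0,7,-0.5],[0,0,0,0,0,7,-0.5],[0,0,0,0,0,7,-0.5],[0,0,0,0,0,7,-0.5],[0,0,0,0,0,7,-0.5]]]' 30
python3 -m jog '[[[0,0,0,0,0,2,-0.5],[0,0,0,0,0,0,-0.5],[0,0,0,0,0,0,-0.5]]]' 30
python3 - <<'E'
from h import *
to(439.3,-0.3,52,-41.3)
f=eyes.grab_frame("top")
B=rect(f,44,(464,172))
C=rect(f,62,(443.5,-157.7))
o=np.hstack([cv2.resize(B,(600,600)),cv2.resize(C,(200,600))])
o=np.hstack([cv2.resize(B,(600,600)),np.vstack([cv2.resize(C,(200,200))]+[np.zeros((400,200,3),np.uint8)])]);cv2.imwrite("pics/c3.png",o[:,:,::-1])
E
```

```text
clock: 10.78
tcp_pos: [454.7, 100.6, 117.4]
orientation: [2.164, 2.273, 0.007]
ft_force: [0.6, -1.3, -0.6]
opening: 0.39
grip_force: 30.2
clock: 11.2
tcp_pos: [438.7, -2.0, 115.4]
orientation: [-2.311, -2.128, 0.001]
ft_force: [0.3, 0.1, -1.6]
opening: 0.386
grip_force: 30.2
clock: 11.62
tcp_pos: [439.2, 0.2, 115.3]
orientation: [-2.843, -1.335, 0.0]
ft_force: [0.5, 1.4, 0.4]
opening: 0.392
grip_force: 30.2
clock: 11.87
tcp_pos: [439.3, 0.1, 115.3]
orientation: [-2.862, -1.296, 0.0]
ft_force: [0.1, -0.5, -1.1]
opening: 0.388
grip_force: 30.2
t 11.87 tcp [4.393e+02 1.000e-01 1.153e+02] yaw -41.28 tiltxy [-0.0001  0.0002] F [ 0.1 -0.5 -1.1] open 0.388 grip 30.2 j [ 0.    0.2  -0.54  0.83  0.    2.29]
tool shift [-0.3  0.3 63.3]
turn z deg 0.0
```

View pics/c3.png

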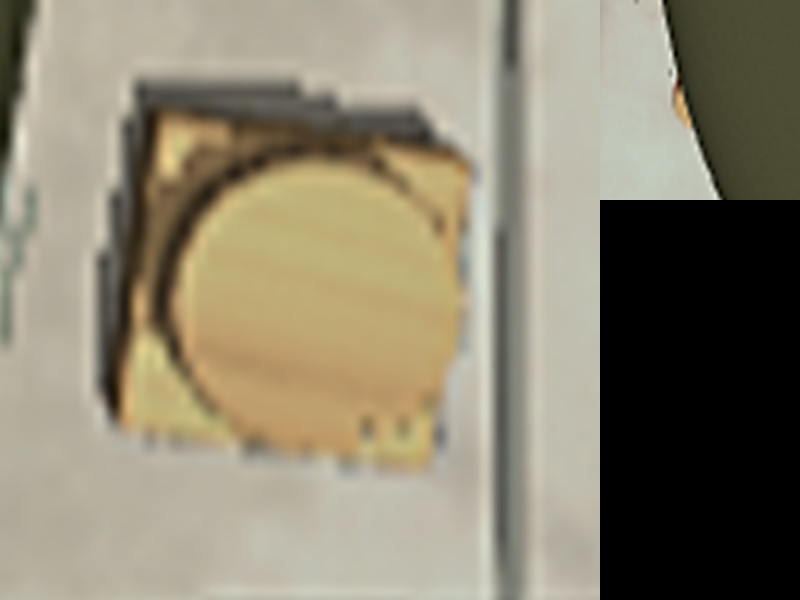

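```bash
python3 -m jog '[[[0,0,20,0,0,0,-0.5],[0,0,22,0,0,0,-0.5],[0,0,12,0,0,0,-0.5],[0,0,5,0,0,0,-0.5],[0,0,2,0,0,0,-0.5]]]' 30 | grep -E "tcp|ft_"
for i in 1 2; do python3 -m jog '[[[0,0,0.7,0,0,0,-0.5],[0,0,0,0,0,0,-0.5]]]' 30 | grep -E "tcp|ft_"; done
```

```text
tcp_pos: [438.5, -0.1, 53.3]
ft_force: [-0.9, -0.2, 0.4]
tcp_pos: [440.0, -0.2, 54.0]
ft_force: [-0.7, -0.9, 0.1]
tcp_pos: [440.0, -0.2, 53.3]
ft_force: [0.3, 1.1, -0.2]
```

```bash
for i in 1 2 3; do python3 -m jog '[[[0,0,0.6,0,0,0,-0.5],[0,0,0,0,0,0,-0.5]]]' 30 | grep -E "tcp|ft_"; done
```

```text
tcp_pos: [439.9, -0.2, 52.7]
ft_force: [0.0, -0.2, 3.5]
tcp_pos: [439.9, -0.2, 52.7]
ft_force: [-2.2, -0.1, 10.2]
tcp_pos: [440.0, -0.2, 52.6]
ft_force: [-3.1, 0.6, 16.1]
```

```bash
python3 -m jog '[[[0,0,-1.2,0,0,0,-0.5],[0,0,0,0,0,0,-0.5],[0,0,0,0,0,0,0],[0,0,0,0,0,0,0.2],[0,0,0,0,0,0,0.3]]]' 30
python3 -m jog '[[[0,0,0,0,0,0,0.3],[0,0,-15,0,0,0,0.3],[0,0,-30,0,0,0,0.3],[0,0,-12,0,0,0,0.5],[29.7,-19.7,0,0,0,0,1]]]' 30
python3 -m jog '[[[29.7,-19.7,0,0,0,0,1],[29.7,-19.7,0,0,0,0,1],[29.7,-19.7,0,0,0,0,1],[29.7,-19.7,0,0,0,0,1],[0,0,0,0,0,0,1]]]' 40
python3 -m jog '[[[0,0,0,0,0,0,1],[0,0,0,0,0,0,1]]]'
python3 - <<'E'
from h import *
to(463.7,176.3,23)
f=eyes.grab_frame("top")
B=rect(f,67,(439,-1.6))
C=rect(f,62,(443.5,-157.7))
o=np.hstack([cv2.resize(B,(400,400)),cv2.resize(C,(400,400))]);cv2.imwrite("pics/c4.png",o[:,:,::-1])
E
```

```text
clock: 13.58
tcp_pos: [439.1, -0.2, 51.8]
orientation: [-2.863, -1.294, 0.001]
ft_force: [-0.6, -0.6, 0.1]
opening: 0.65
grip_force: 0.0
clock: 14.0
tcp_pos: [445.9, 31.6, 111.7]
orientation: [2.863, 1.282, 0.005]
ft_force: [1.0, -0.1, -0.8]
opening: 0.869
grip_force: 0.0
clock: 14.42
tcp_pos: [465.5, 182.2, 109.3]
orientation: [-2.857, -1.301, -0.007]
ft_force: [0.5, -0.5, -0.3]
opening: 0.998
grip_force: 0.0
clock: 14.58
tcp_pos: [462.8, 176.0, 108.6]
orientation: [2.862, 1.294, -0.003]
ft_force: [0.5, 0.2, 0.2]
opening: 1.002
grip_force: 0.0
t 14.58 tcp [462.8 176.  108.6] yaw -41.33 tiltxy [-0.0014 -0.0011] F [0.5 0.2 0.2] open 1.002 grip 0.0 j [ 0.36  0.3  -0.43  0.85 -0.    2.66]
tool shift [ 1.   0.5 85.6]
```

View pics/c4.png

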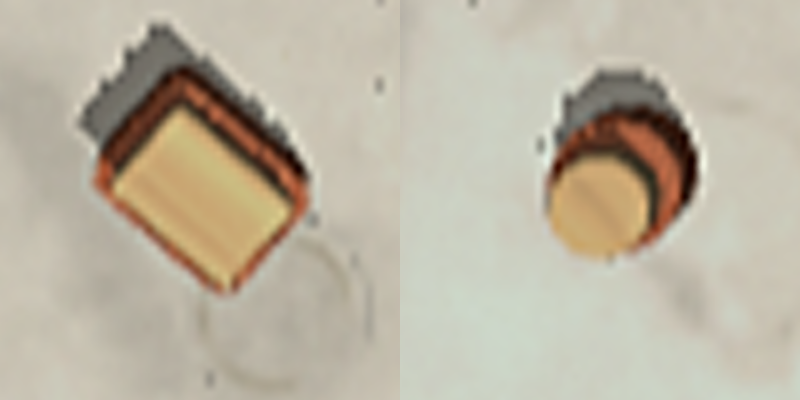

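```bash
python3 -m jog '[[[0.6,0.2,25,0,0,0,1],[0,0,25,0,0,0,1],[0,0,20,0,0,0,1],[0,0,11,0,0,0,1],[0,0,4,0,0,0,1]]]' 40
python3 -m jog '[[[0,0,0,0,0,0,1],[0,0,0,0,0,0,1],[0,0,0,0,0,0,0.2],[0,0,0,0,0,0,0.2],[0,0,0,0,0,0,0.2]]]' 40
python3 -m jog '[[[0,0,0,0,0,0,0.2],[0,0,0,0,0,0,0.2],[0,0,-1.5,0,0,0,0.2],[0,0,0,0,0,0,0.2]]]' 40
python3 -c "
from h import *
to(463.5,174,49)"
```

```text
clock: 15.05
tcp_pos: [462.0, 174.3, 22.1]
orientation: [-2.864, -1.29, 0.007]
ft_force: [0.2, -0.2, 0.6]
opening: 0.994
grip_force: 0.0
clock: 15.47
tcp_pos: [465.0, 176.8, 25.7]
orientation: [2.863, 1.293, 0.004]
ft_force: [-1.1, -0.8, 5.2]
opening: 0.682
grip_force: 41.7
clock: 15.8
tcp_pos: [464.6, 176.9, 26.4]
orientation: [2.863, 1.294, 0.002]
ft_force: [-0.5, -1.1, -1.2]
opening: 0.679
grip_force: 42.8
t 15.8 tcp [464.6 176.9  26.4] yaw -41.36 tiltxy [0.0015 0.0006] F [-0.5 -1.1 -1.2] open 0.679 grip 42.8 j [ 0.36  0.39 -0.54  0.64  0.    2.66]
tool shift [ -2.9   1.1 -22.6]
```

```bash
python3 -m jog '[[[0,0,-6,0,0,0,0.2],[0,0,-18,0,0,0,0.2],[0,0,-30,0,0,0,0.2],[0,0,-30,0,0,0,0.2],[-16,8,0,0,0,0,0.2]]]' 40
python3 -m jog '[[[-31,16,0,0,0,0,0.2],[-31,16,0,0,0,0,0.2],[-31,16,0,0,0,0,0.2],[-31,16,0,0,0,0,0.2],[-31,16,0,0,0,0,0.2]]]'
python3 -m jog '[[[-31,16,0,0,0,0,0.2],[-31,16,0,0,0,0,0.2],[-31,16,0,0,0,0,0.2],[-31,16,0,0,0,0,0.2],[-31,16,0,0,0,0,0.2]]]'
python3 -m jog '[[[-31,16,0,0,0,0,0.2],[-31,16,0,0,0,0,0.2],[-31,16,0,0,0,0,0.2],[-17,8,0,0,0,0,0.2],[0,0,0,0,0,0,0.2]]]'
python3 -m jog '[[[0,0,0,0,0,0,0.2],[0,0,0,0,0,0,0.2]]]'
python3 - <<'E'
from h import *
to(341.3,-309.3,66)
f=eyes.grab_frame("top")
c=px2w(f,(182,149.5),22)[:2]; B=rect(f,22,c)
i=B.astype(int);m=(i[...,0]>100)&(i[...,0]-i[...,2]>28);print(c,blob(m,c))
cv2.imwrite("pics/c5.png",cv2.resize(np.hstack([B,np.repeat(m[...,None]*255,3,2).astype(np.uint8)]),(800,400))[:,:,::-1])
E
```

```text
clock: 16.22
tcp_pos: [464.9, 162.8, 115.4]
orientation: [-2.861, -1.297, -0.02]
ft_force: [1.0, 0.2, 0.0]
opening: 0.681
grip_force: 43.0
clock: 16.63
tcp_pos: [416.5, -11.1, 110.1]
orientation: [2.862, 1.295, 0.001]
ft_force: [1.0, -0.5, -0.4]
opening: 0.682
grip_force: 43.0
clock: 17.05
tcp_pos: [374.0, -180.5, 110.1]
orientation: [2.862, 1.294, 0.001]
ft_force: [0.6, 0.1, -1.1]
opening: 0.682
grip_force: 43.0
clock: 17.47
tcp_pos: [343.8, -302.6, 110.2]
orientation: [2.863, 1.286, -0.0]
ft_force: [0.1, 0.4, 0.3]
opening: 0.683
grip_force: 43.0
clock: 17.63
tcp_pos: [343.8, -297.8, 109.6]
orientation: [-2.862, -1.293, -0.0]
ft_force: [-0.0, -0.3, -0.4]
opening: 0.682
grip_force: 43.0
t 17.63 tcp [ 343.8 -297.8  109.6] yaw -41.36 tiltxy [-0.0004  0.0011] F [-0.  -0.3 -0.4] open 0.682 grip 43.0 j [-0.71  0.23 -0.52  0.82  0.    1.58]
tool shift [-10.3   5.8  43.6]
[464.01477808 172.00027193] {'rc': (np.float64(467.3), np.float64(174.5)), 'wh': [66.2, 66.5], 'corners': [(np.float64(495.7), np.float64(137.2)), (np.float64(429.9), np.float64(146.3)), (np.float64(439.0), np.float64(211.9)), (np.float64(504.8), np.float64(202.7))], 'circ': (np.float64(467.1), np.float64(174.3)), 'd': 90.2, 'hullc': (np.float64(467.3), np.float64(174.6)), 'hulld': 74.2}
```

View pics/c5.png

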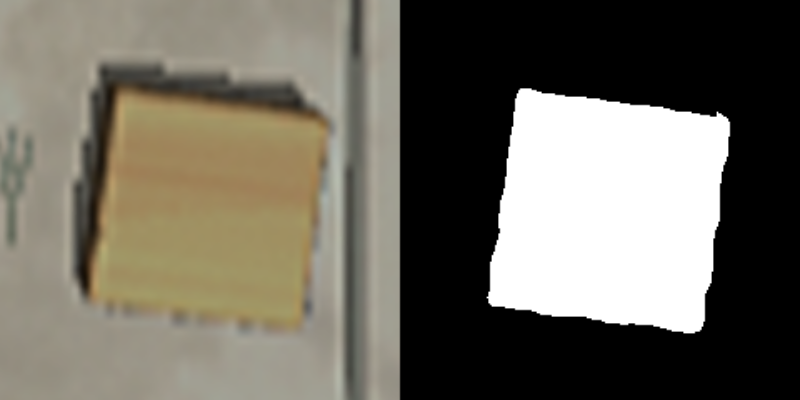

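```bash
python3 -m jog '[[[-5.2,2.9,0,0,0,0,0.2],[-5.1,2.9,0,0,0,0,0.2],[0,0,18,0,0,0,0.2],[0,0,14,0,0,0,0.2],[0,0,5,0,0,0,0.2]]]' 40
python3 -m jog '[[[0,0,2,0,0,0,0.2],[0,0,0,0,0,0,0.2],[0,0,0,0,0,0,0.2]]]'
for i in 1 2 3 4; do python3 -m jog '[[[0,0,0.7,0,0,0,0.2],[0,0,0,0,0,0,0.2]]]' | grep -E "tcp|ft_"; done
```

```text
clock: 18.1
tcp_pos: [340.9, -309.4, 71.2]
orientation: [-2.86, -1.294, 0.002]
ft_force: [-0.0, 0.8, -0.7]
opening: 0.683
grip_force: 43.0
clock: 18.35
tcp_pos: [342.0, -310.4, 71.1]
orientation: [2.862, 1.294, 0.0]
ft_force: [0.7, 0.1, -1.2]
opening: 0.68
grip_force: 43.0
tcp_pos: [342.0, -310.5, 70.5]
ft_force: [-0.1, -0.1, -2.0]
tcp_pos: [341.7, -310.3, 69.5]
ft_force: [-0.9, -0.5, -0.2]
tcp_pos: [341.6, -310.2, 68.5]
ft_force: [0.2, 0.2, -0.8]
tcp_pos: [341.5, -310.1, 67.7]
ft_force: [1.3, -0.1, 0.1]
```

```bash
for i in 1 2 3; do python3 -m jog '[[[0,0.1,0.7,0,0,0,0.2],[0,0,0,0,0,0,0.2]]]' | grep -E "tcp|ft_"; done
```

```text
tcp_pos: [341.6, -310.2, 67.0]
ft_force: [0.1, -0.6, -0.9]
tcp_pos: [341.7, -310.3, 66.3]
ft_force: [-0.8, 0.7, -0.3]
tcp_pos: [341.8, -310.3, 65.6]
ft_force: [0.5, 0.4, 0.4]
```

```bash
python3 -m jog '[[[0.4,-1,0,0,0,0,0.2],[0,0,0.5,0,0,0,0.2],[0,0,0,0,0,0,0.2]]]' | grep -E "tcp|ft_"
for i in 1 2 3; do python3 -m jog '[[[0,0,0.6,0,0,0,0.2],[0,0,0,0,0,0,0.2]]]' | grep -E "tcp|ft_"; done
```

```text
tcp_pos: [341.2, -309.3, 65.1]
ft_force: [0.5, -0.1, -0.9]
tcp_pos: [341.3, -309.4, 64.5]
ft_force: [0.1, -0.5, -1.0]
tcp_pos: [341.4, -309.5, 64.0]
ft_force: [0.0, -1.1, -1.1]
tcp_pos: [341.4, -309.5, 63.9]
ft_force: [-0.3, 0.2, 4.2]
```

```bash
python3 -m jog '[[[0,0,-0.4,0,0,0,0.2],[0,0,0,0,0,0,0.5],[0,0,0,0,0,0,0.8],[0,0,0,0,0,0,1],[0,0,0,0,0,0,1]]]'
python3 -m jog '[[[0,0,0,0,0,0,1],[0,0,-10,0,0,0,1],[0,0,-25,0,0,0,1],[0,0,-25,0,0,0,1],[15,-7,0,0,0,0,1]]]'
python3 -m jog '[[[29,-14.5,0,0,0,0,1],[29,-14.5,0,0,0,0,1],[29,-14.5,0,0,0,0,1],[29,-14.5,0,0,0,0,1],[29,-14.5,0,0,0,0,1]]]'
python3 -m jog '[[[29,-14.5,0,0,0,0,1],[29,-14.5,0,0,0,0,1],[29,-14.5,0,0,0,0,1],[29,-14.5,0,0,0,0,1],[29,-14.5,0,0,0,0,1]]]'
python3 -m jog '[[[29,-14.5,0,0,0,0,1],[29,-14.5,0,0,0,0,1],[29,-14.5,0,0,0,0,1],[29,-14.5,0,0,0,0,1],[20,-12,0,0,0,0,1]]]'
python3 -m jog '[[[0,0,0,0,0,-7,1],[0,0,0,0,0,-7,1],[0,0,0,0,0,-7,1],[0,0,0,0,0,-7,1],[0,0,0,0,0,-5.5,1]]]'
python3 -m jog '[[[0,0,0,0,0,0,1],[0,0,0,0,0,0,1]]]'
python3 - <<'E'
from h import *
to(467.8,176,0,-7.9)
f=eyes.grab_frame("top")
C=rect(f,82,(340.5,-311))
cv2.imwrite("pics/c6.png",cv2.resize(C,(400,400))[:,:,::-1])
E
```

```text
clock: 20.68
tcp_pos: [341.4, -309.4, 63.7]
orientation: [-2.863, -1.294, -0.0]
ft_force: [-0.6, -1.3, -0.3]
opening: 1.002
grip_force: 0.0
clock: 21.1
tcp_pos: [348.7, -297.5, 127.9]
orientation: [2.856, 1.286, 0.004]
ft_force: [1.2, -0.3, 0.8]
opening: 1.0
grip_force: 0.0
clock: 21.52
tcp_pos: [387.5, -135.4, 123.9]
orientation: [2.863, 1.293, 0.0]
ft_force: [1.1, -0.5, -0.0]
opening: 0.999
grip_force: 0.0
clock: 21.93
tcp_pos: [428.9, 21.6, 123.9]
orientation: [2.863, 1.294, 0.0]
ft_force: [0.9, -0.4, 0.1]
opening: 0.999
grip_force: 0.0
clock: 22.35
tcp_pos: [467.2, 171.0, 123.9]
orientation: [-2.861, -1.296, -0.003]
ft_force: [-0.2, -0.0, 0.9]
opening: 1.001
grip_force: 0.0
clock: 22.77
tcp_pos: [466.0, 168.4, 123.6]
orientation: [-2.362, -2.071, 0.001]
ft_force: [0.8, 0.0, 0.3]
opening: 0.999
grip_force: 0.0
clock: 22.93
tcp_pos: [466.1, 168.3, 123.7]
orientation: [-2.371, -2.061, 0.0]
ft_force: [-0.3, -0.4, -0.0]
opening: 0.999
grip_force: 0.0
t 22.93 tcp [466.1 168.3 123.7] yaw -8.0 tiltxy [-0.0002 -0.0001] F [-0.3 -0.4 -0. ] open 0.999 grip 0.0 j [ 0.35  0.28 -0.4   0.88  0.    2.06]
tool shift [  7.9   0.7 123.7]
turn z deg -0.1
```

View pics/c6.png

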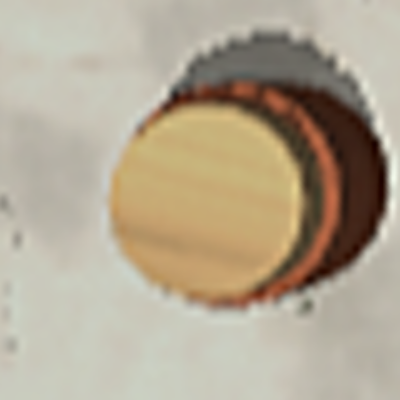

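```bash
python3 -m jog '[[[7.9,0.7,30,0,0,0,1],[0,0,30,0,0,0,1],[0,0,20,0,0,0,1],[0,0,10,0,0,0,1],[0,0,0,0,0,0,1]]]' 40
python3 -m jog '[[[0,0,10,0,0,0,1],[0,0,10,0,0,0,1],[0,0,8,0,0,0,1],[0,0,4,0,0,0,1],[0,0,0,0,0,0,1]]]' 40
python3 -m jog '[[[0,0,0,0,0,0,0.3],[0,0,0,0,0,0,0.3],[0,0,0,0,0,0,0.3],[0,0,0,0,0,0,0.3],[0,0,0,0,0,0,0.3]]]' 40
python3 -m jog '[[[0,0,-1.5,0,0,0,0.3],[0,0,0,0,0,0,0.3]]]' 40
python3 -c "
from h import *
to(363,305.3,100,-5.6)
f=eyes.grab_frame('top')
C=rect(f,82,(340.5,-311)).astype(int)
m=(C[...,1]>0.68*C[...,0])&(C[...,0]-C[...,2]>40)&(C[...,0]>120)
print(blob(m,(340.5,-311)))"
```

```text
clock: 23.4
tcp_pos: [465.6, 175.1, 31.3]
orientation: [-2.369, -2.061, 0.008]
ft_force: [-0.6, -0.9, 0.1]
opening: 0.997
grip_force: 0.0
clock: 23.82
tcp_pos: [467.6, 175.9, 1.5]
orientation: [-2.369, -2.063, 0.001]
ft_force: [0.6, 0.6, -0.9]
opening: 1.001
grip_force: 0.0
clock: 24.23
tcp_pos: [468.6, 176.3, 2.6]
orientation: [2.368, 2.063, 0.002]
ft_force: [-0.6, 0.4, 6.0]
opening: 0.761
grip_force: 45.0
clock: 24.4
tcp_pos: [467.9, 176.0, 3.4]
orientation: [2.368, 2.064, 0.0]
ft_force: [-0.4, 0.4, -0.3]
opening: 0.759
grip_force: 44.3
t 24.4 tcp [467.9 176.    3.4] yaw -7.86 tiltxy [0.0001 0.    ] F [-0.4  0.4 -0.3] open 0.759 grip 44.3 j [ 0.36  0.43 -0.56  0.58 -0.    2.07]
tool shift [ 113.7 -121.6  -96.6]
turn z deg -2.3
{'rc': (340.9, -309.1), 'wh': [58.8, 59.0], 'corners': [(np.float32(354.2), np.float32(-348.6)), (np.float32(301.4), np.float32(-322.2)), (np.float32(327.7), np.float32(-269.6)), (np.float32(380.5), np.float32(-296.0))], 'circ': (341.7, -309.7), 'd': 61.9, 'hullc': (341.0, -309.2), 'hulld': 59.4}
```

```bash
python3 -m jog '[[[0,0,-8,0,0,0,0.3],[0,0,-25,0,0,0,0.3],[0,0,-30,0,0,0,0.3],[0,0,-25,0,0,0,0.3],[0,0,-9,0,0,0,0.3]]]' 40
python3 -m jog '[[[23,-24.3,0,0,0,0,0.3],[23,-24.3,0,0,0,0,0.3],[23,-24.3,0,0,0,0,0.3],[23,-24.3,0,0,0,0,0.3],[23,-24.3,0,0,0,0,0.3]]]' 40
python3 -m jog '[[[0,0,0,0,0,-2.3,0.3],[0,0,0,0,0,0,0.3],[0,0,0,0,0,0,0.3]]]' 40
python3 -c "
from h import *
to(363.4,306.4,54,-5.6)"
```

```text
clock: 24.87
tcp_pos: [470.0, 176.8, 104.0]
orientation: [2.367, 2.063, 0.008]
ft_force: [0.1, -0.3, 0.1]
opening: 0.76
grip_force: 44.7
clock: 25.28
tcp_pos: [361.9, 307.1, 99.9]
orientation: [-2.369, -2.063, 0.001]
ft_force: [-0.4, 0.3, 0.0]
opening: 0.761
grip_force: 44.6
clock: 25.53
tcp_pos: [362.8, 306.4, 99.9]
orientation: [2.326, 2.111, -0.002]
ft_force: [0.4, -0.8, -0.3]
opening: 0.762
grip_force: 44.7
t 25.53 tcp [362.8 306.4  99.9] yaw -5.56 tiltxy [-0.0005 -0.001 ] F [ 0.4 -0.8 -0.3] open 0.762 grip 44.7 j [ 0.7   0.28 -0.49  0.81 -0.    2.37]
tool shift [ 0.1  0.6 45.9]
turn z deg 0.0
```

```bash
python3 -m jog '[[[0,0.3,18,0,0,0,0.3],[0,0,15,0,0,0,0.3],[0,0,8,0,0,0,0.3],[0,0,4,0,0,0,0.3],[0,0,0,0,0,0,0.3]]]' 40 | grep -E "tcp|ft_"
python3 -m jog '[[[0,0,1,0,0,0,0.3],[0,0,0,0,0,0,0.3]]]' 40 | grep -E "tcp|ft_"
for i in 1 2 3; do python3 -m jog '[[[0,0,0.6,0,0,0,0.3],[0,0,0,0,0,0,0.3]]]' | grep -E "tcp|ft_"; done
```

```text
tcp_pos: [363.4, 305.3, 54.4]
ft_force: [0.1, -0.3, -0.2]
tcp_pos: [364.2, 306.7, 54.8]
ft_force: [-0.6, 0.0, -0.1]
tcp_pos: [364.0, 306.8, 54.2]
ft_force: [0.1, 0.3, 0.1]
tcp_pos: [363.7, 306.7, 53.3]
ft_force: [-0.3, 0.4, -0.4]
tcp_pos: [363.5, 306.5, 52.5]
ft_force: [-0.2, 0.8, -0.0]
```

```bash
for i in 1 2 3; do python3 -m jog '[[[0,0,0.6,0,0,0,0.3],[0,0,0,0,0,0,0.3]]]' | grep -E "tcp|ft_"; done
```

```text
tcp_pos: [363.6, 306.5, 51.8]
ft_force: [-0.0, -0.2, -0.1]
tcp_pos: [363.6, 306.5, 51.2]
ft_force: [0.4, 0.7, -0.6]
tcp_pos: [363.7, 306.6, 50.7]
ft_force: [0.3, -0.8, -0.0]
```

```bash
for i in 1 2; do python3 -m jog '[[[0,0,0.6,0,0,0,0.3],[0,0,0,0,0,0,0.3]]]' | grep -E "tcp|ft_"; done
```

```text
tcp_pos: [363.6, 306.6, 50.6]
ft_force: [-0.9, -0.6, 4.8]
tcp_pos: [363.6, 306.5, 50.6]
ft_force: [-2.5, -2.3, 9.2]
```

Contact; release, retreat, check.

```bash
python3 -m jog '[[[0,0,-0.8,0,0,0,0.3],[0,0,0,0,0,0,0.3],[0,0,0,0,0,0,0.7],[0,0,0,0,0,0,1],[0,0,0,0,0,0,1]]]'
python3 -m jog '[[[0,0,0,0,0,0,1],[0,0,-8,0,0,0,1],[0,0,-20,0,0,0,1],[0,0,-30,0,0,0,1],[0,0,-35,0,0,0,1]]]'
python3 -m jog '[[[-30,-20,0,0,0,0,1],[-30,-20,0,0,0,0,1],[-30,-20,0,0,0,0,1],[-30,-10,0,0,0,0,1],[0,0,0,0,0,0,1]]]'
python3 - <<'E'
from h import *
to(363,305,100)
f=eyes.grab_frame("top");o=[]
for z,c in((62,(443.5,-157.7)),(67,(439,-1.6)),(82,(340.5,-311)),(70,(363,305.3))):
    C=rect(f,z,c);o.append(cv2.resize(C,(300,300)))
    i=C.astype(int);m=(i[...,1]>0.68*i[...,0])&(i[...,0]-i[...,2]>40)&(i[...,0]>120)
    try:b=blob(m,c);print(c,b["rc"],b["wh"],b["corners"][:2])
    except Exception as e:print(e)
cv2.imwrite("pics/fin.png",np.vstack([np.hstack(o[:2]),np.hstack(o[2:])])[:,:,::-1])
E
```

```text
clock: 27.87
tcp_pos: [363.5, 306.5, 50.1]
orientation: [-2.327, -2.111, 0.0]
ft_force: [0.3, -0.4, -0.0]
opening: 1.001
grip_force: 0.0
clock: 28.28
tcp_pos: [362.2, 305.4, 143.4]
orientation: [-2.327, -2.111, 0.006]
ft_force: [0.9, 0.5, -0.1]
opening: 0.999
grip_force: 0.0
clock: 28.7
tcp_pos: [276.9, 188.5, 142.8]
orientation: [2.328, 2.109, -0.011]
ft_force: [-0.9, 0.6, 1.1]
opening: 0.998
grip_force: 0.0
t 28.7 tcp [276.9 188.5 142.8] yaw -5.66 tiltxy [-0.0051 -0.0049] F [-0.9  0.6  1.1] open 0.998 grip 0.0 j [ 0.6   0.01 -0.69  0.88 -0.    2.27]
tool shift [124.6  74.4  41.8]
(443.5, -157.7) (446.0, -158.4) [30.0, 29.5] [(np.float32(431.0), np.float32(-173.2)), (np.float32(431.0), np.float32(-143.7))]
(439, -1.6) (439.3, -1.0) [48.6, 34.0] [(np.float32(436.0), np.float32(-30.5)), (np.float32(410.5), np.float32(-8.1))]
(340.5, -311) (341.0, -309.2) [58.1, 58.4] [(np.float32(354.1), np.float32(-348.3)), (np.float32(301.9), np.float32(-322.2))]
(363, 305.3) (366.6, 304.0) [64.9, 58.4] [(np.float32(392.2), np.float32(268.7)), (np.float32(334.2), np.float32(274.8))]
```

View pics/fin.png

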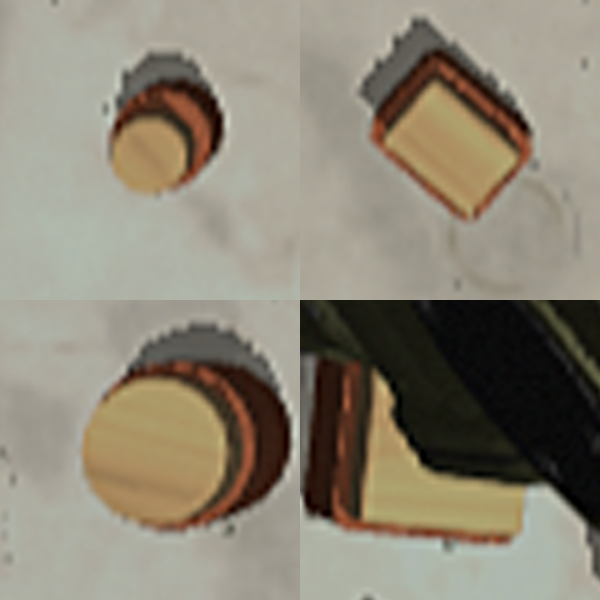

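```bash
python3 -m jog '[[[-35,0,0,0,0,0,1],[-35,0,0,0,0,0,1],[-35,10,0,0,0,0,1],[-35,15,0,0,0,0,1],[0,0,0,0,0,0,1]]]' | grep tcp
python3 - <<'E'
from h import *
f=eyes.grab_frame("top");c=(363,305.3)
C=rect(f,70,c);i=C.astype(int);m=(i[...,1]>0.68*i[...,0])&(i[...,0]-i[...,2]>40)&(i[...,0]>120)
print(blob(m,c)); print(np.round(state()["qd"],3))
E
```

```text
tcp_pos: [296.7, 46.9, 144.3]
{'rc': (362.9, 304.1), 'wh': [64.8, 65.4], 'corners': [(np.float32(392.6), np.float32(268.9)), (np.float32(327.5), np.float32(274.8)), (np.float32(333.3), np.float32(339.4)), (np.float32(398.4), np.float32(333.4))], 'circ': (362.5, 304.3), 'd': 88.7, 'hullc': (362.9, 304.3), 'hulld': 72.7}
[ 0.107  0.005 -0.007  0.007  0.032  0.033]
```

```bash
python3 -m jog '[[[0,0,0,0,0,0,1],[0,0,0,0,0,0,1],[0,0,0,0,0,0,1]]]' | grep -E "clock|ft"
python3 -c "
from rig import sign_off
print(sign_off())"
```

```text
clock: 29.47
ft_force: [-0.5, -0.2, -0.4]
the job is handed in; nothing more can be done
None
```

All four lids are on their own jars, placed in the order asked and released, each measured within about 2.5 mm of centre, with the oblong and square lids in line with theirs; I handed the job in at about 29.5 s.

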